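Swipe test of a repaired touch-strip controller

TASK

Test the repaired touch controller: with the fingertips pointing straight down, touch the round pad at one end of its curved, sprung metal strip first, then stroke along the whole curve to the square-cut end without lifting off, and only there lift clear. Keep the touch light: the strip must stay dipped a little all the way, but never be pushed down to its stop. Grasp nothing, and leave the controller and the things around it where they are.

Things in the scene. Friction and masses are not known exactly. Their poses are not given: they have to be found in the camera images.
- panel: Loose controller flat on the bench, turned any way: grey box 180 x 300 x 28 mm, 1.3 kg, with a dark display and two black knobs (22 mm across, 18 mm tall) at the +x corners. Origin: centre of underside. A curved strip 24 mm wide lies across its top, bulging to +x: arc of radius 130 mm about (-95, 0) mm, -48 to +48 degrees, from a round pad 44 mm across (-y end, start) to a square-cut end (+y).
- strip (a joint): How far the plain aluminium strip is pressed, in m: 0 at rest, 0.010 at its stop. It sinks level in one piece wherever pressed and springs back: 1 N to start it, then 0.45 N per mm. At rest its flat top is 40 mm over the bench, 12 mm over the box. Good contact: 2 to 7 mm of dip. Progress is judged at the tool centre point, so keep the gripper closed and straight down.
- mark1 (a point): Mark 1 of 9 along the strip's centre line, 27 mm apart (the START, at the centre of the round pad): a thin dark line across it. The point is on the strip's top face, 40 mm above the bench at rest, and sinks with it.
- mark2 (a point): Mark 2 of 9 along the strip's centre line, 27 mm apart (between the ends): a thin dark line across it. The point is on the strip's top face, 40 mm above the bench at rest, and sinks with it.
- mark3 (a point): Mark 3 of 9 along the strip's centre line, 27 mm apart (between the ends): a thin dark line across it. The point is on the strip's top face, 40 mm above the bench at rest, and sinks with it.
- mark4 (a point): Mark 4 of 9 along the strip's centre line, 27 mm apart (between the ends): a thin dark line across it. The point is on the strip's top face, 40 mm above the bench at rest, and sinks with it.
- mark5 (a point): Mark 5 of 9 along the strip's centre line, 27 mm apart (the middle of the curve): a thin dark line across it. The point is on the strip's top face, 40 mm above the bench at rest, and sinks with it.
- mark6 (a point): Mark 6 of 9 along the strip's centre line, 27 mm apart (between the ends): a thin dark line across it. The point is on the strip's top face, 40 mm above the bench at rest, and sinks with it.
- mark7 (a point): Mark 7 of 9 along the strip's centre line, 27 mm apart (between the ends): a thin dark line across it. The point is on the strip's top face, 40 mm above the bench at rest, and sinks with it.
- mark8 (a point): Mark 8 of 9 along the strip's centre line, 27 mm apart (between the ends): a thin dark line across it. The point is on the strip's top face, 40 mm above the bench at rest, and sinks with it.
- mark9 (a point): Mark 9 of 9 along the strip's centre line, 27 mm apart (the FINISH, 8 mm short of the square-cut end): a thin dark line across it. The point is on the strip's top face, 40 mm above the bench at rest, and sinks with it.
- bottle: Bystander: white plastic bottle, 36 mm across, 80 mm tall. Origin: centre of its underside.
- jar: Bystander: black flux jar with steel lid, 44 mm across, 35 mm tall. Origin: centre of its underside.
- spool: Bystander: steel wire spool standing on a flange, 44 mm across, 32 mm tall. Origin: centre of its underside.
- tweezers: Bystander: steel tweezers lying flat, 125 mm long along x, 5 mm high. Origin: their middle, on the bench.

How it is judged (in metres and radians):
On the way, in this order (a step that is already met when the one before it is completed fails the run):
1. the fingertips press the strip lightly at mark 1 (round pad) (horizontal distance between the grasp point and mark1 below 0.012 m and z of the grasp point in the frame of mark1 below 0.06 m and value of joint strip above 0.0006 m), for 0.1 s.
2. the fingertips press the strip lightly at mark 2 (horizontal distance between the grasp point and mark2 below 0.012 m and z of the grasp point in the frame of mark2 below 0.06 m and value of joint strip above 0.0006 m), for 0.02 s.
3. the fingertips press the strip lightly at mark 3 (horizontal distance between the grasp point and mark3 below 0.012 m and z of the grasp point in the frame of mark3 below 0.06 m and value of joint strip above 0.0006 m), for 0.02 s.
4. the fingertips press the strip lightly at mark 4 (horizontal distance between the grasp point and mark4 below 0.012 m and z of the grasp point in the frame of mark4 below 0.06 m and value of joint strip above 0.0006 m), for 0.02 s.
5. the fingertips press the strip lightly at mark 5 (horizontal distance between the grasp point and mark5 below 0.012 m and z of the grasp point in the frame of mark5 below 0.06 m and value of joint strip above 0.0006 m), for 0.02 s.
6. the fingertips press the strip lightly at mark 6 (horizontal distance between the grasp point and mark6 below 0.012 m and z of the grasp point in the frame of mark6 below 0.06 m and value of joint strip above 0.0006 m), for 0.02 s.
7. the fingertips press the strip lightly at mark 7 (horizontal distance between the grasp point and mark7 below 0.012 m and z of the grasp point in the frame of mark7 below 0.06 m and value of joint strip above 0.0006 m), for 0.02 s.
8. the fingertips press the strip lightly at mark 8 (horizontal distance between the grasp point and mark8 below 0.012 m and z of the grasp point in the frame of mark8 below 0.06 m and value of joint strip above 0.0006 m), for 0.02 s.
9. the fingertips press the strip lightly at mark 9 (square end) (horizontal distance between the grasp point and mark9 below 0.012 m and z of the grasp point in the frame of mark9 below 0.06 m and value of joint strip above 0.0006 m), for 0.1 s.
At the end, for the whole second after the job is handed in: The strip was stroked past all nine marks in order (tool centre within 12 mm sideways of each, strip dipped more than 0.6 mm), is now released and back up, the controller lies flat within 15 mm of where it began and each bystander within 10 mm (value of joint strip below 0.0006 m and distance of panel from where it was at the start of the episode below 0.015 m and angle between panel's own z axis and vertical below 0.05 rad and linear speed of panel below 0.02 m/s and distance of each of bottle, jar, spool, tweezers from where it was at the start of the episode below 0.01 m); the robot touches nothing.
It fails at once if the fingertips are lifted off, or come down, low over marks 2 to 8 with the strip not dipped (tool centre under 35 mm above it) (value of joint strip below 0.0003 m and ((horizontal distance between the grasp point and mark2 below 0.0145 m and z of the grasp point in the frame of mark2 below 0.035 m) or (horizontal distance between the grasp point and mark3 below 0.0145 m and z of the grasp point in the frame of mark3 below 0.035 m) or (horizontal distance between the grasp point and mark4 below 0.0145 m and z of the grasp point in the frame of mark4 below 0.035 m) or (horizontal distance between the grasp point and mark5 below 0.0145 m and z of the grasp point in the frame of mark5 below 0.035 m) or (horizontal distance between the grasp point and mark6 below 0.0145 m and z of the grasp point in the frame of mark6 below 0.035 m) or (horizontal distance between the grasp point and mark7 below 0.0145 m and z of the grasp point in the frame of mark7 below 0.035 m) or (horizontal distance between the grasp point and mark8 below 0.0145 m and z of the grasp point in the frame of mark8 below 0.035 m))).
It fails at once if the strip is pushed down to its stop (over 9.3 mm) or with more than 15 N (value of joint strip above 0.0093 m or contact force between the arm and panel above 15 N).
It fails at once if the tool is tilted more than 0.35 rad from straight down while the strip is dipped (value of joint strip above 0.0006 m and angle between the grasp point's own z axis and vertical below 2.79 rad).
It fails at once if the controller is shoved over 15 mm, tipped or lifted (distance of panel from where it was at the start of the episode above 0.015 m or angle between panel's own z axis and vertical above 0.06 rad).
It fails at once if a bystander is moved over 10 mm (distance of any of bottle, jar, spool, tweezers from where it was at the start of the episode above 0.01 m).
It also fails if it takes over 45 s, if anything falls off the work surface, if the arm or the gripper's body presses on something with over 40 N, if the wrist force passes 120 N, or if a joint passes its speed limit or range.

ROBOT

A 6-joint arm with a two-finger parallel gripper is mounted at the origin on the work surface. World frame = base frame: x ahead of the robot, y to its left, z up, the work surface at z = 0. Lengths are in m, angles in degrees, forces in N, time in s.
With the tool pointing down it reaches from about 0.3 to 0.875 m from the base axis. Payload 6.4 kg.
Tool frame: the origin (TCP) lies between the finger pads, 19 mm behind the fingertips; this is the grasp point; z points along the fingers, y is the line along which they close (so a half turn about z gives the same grasp; the last joint's range is limited). The gripper opens to 85 mm and grips with 20 to 120 N. Pads are 22 mm wide; open, the fingers measure 114 mm over their backs; the gripper's body (76 mm by 85 mm) begins 54 mm behind the grasp point. The pads swing forward as they close: fully open they stand 13 mm farther back than shut.
Start: joints at [56.19, 10.359, 92.074, -0, 77.567, -11.82], TCP at [0.215, 0.533, 0.25] pointing down, gripper open.
Joint ranges: [-171.53, 171.53], [-51.25, 118.39], [17.06, 147.69], [-65.23, 245.23], [0, 150.52], [-178.68, 178.68]. Speed limits (degrees/s): [147.25, 147.25, 172.46, 180, 180, 180].

INTERFACE

Orientations are given as a 3x3 rotation matrix whose columns are the frame's x, y, z axes.
In Python, from rig import manip gives the robot as it stands. The module is installed in compiled form; this text tells all that it offers.
- The arm moves only by the shell command python3 -m pendant 'ROWS' [OPENING] [FORCE]. ROWS is JSON, one flat list of numbers, 6 for each row, row after row: the shift along the tool's x, y, z in mm, then the turn, a rotation vector about the tool's x, y, z in rad. A call has exactly 10 rows; each row is the pose to reach, as a shift and turn from the pose commanded when the call began, along the tool's axes at that moment; what a row does not reach only later rows make up. A row lasts 1/10 s, in which the tool goes at most 50 mm and 8.59 degrees, less where a joint would pass 70% of its speed; a pose out of reach is approached as far as the arm can. A call with a gripper value outside its range is refused whole. OPENING is the finger opening in mm, from 0 to 85.4, set as the call begins (- or left out, the last holds). The fingers move at their own pace and stop on an object; FORCE is the grip in N (left out, the last holds). Time passes only in rows, so rows that repeat a pose let the fingers close, or fill a call up. It gives the time, the measured TCP pose, the force, the opening and the grip force at its end, in the units of the state.
- manip.sense(): the state, without advancing time (a new reading comes with each control period).
- manip.capture(name): name is "scene" or "top" or "wrist"; returns a dict with "img" (400x640x3 uint8, red, green, blue), "intrinsics" (3x3 intrinsics, pixels), "R" (3x3) and "t" (3): a world point X has camera coordinates R X + t. Camera axes: x right, y down, z forward; pixel columns grow to the right and rows downward; lengths in m; the calibration is good to about 2 mm. A picture is of the moment at which its call begins. There is no depth.
- manip.finish_job(): hands the job in; it is judged then, once.
The state is a dict: "t": time; "joint_positions": joint angles; "qd": joint speeds; "joint_torque": joint torques, N m; "eef_pos": TCP position; "tool_rot": TCP orientation; "contact_force": force on the tool from outside, world axes, zero at the start; "moment": the same for the moment, N m; "opening": finger opening in m; "grasp_force": force on a finger pad.
Only numpy, scipy, OpenCV 4.12 (cv2) and the standard library are available. Lean on these libraries where they do the work, as an engineer would, in place of code of your own. Each camera call takes 0.05 s, during which the arm holds its last target. There are 200 camera calls.

## Working session

There is one attempt and no reset: what is moved stays moved. The work goes in short steps, Python scripts to look and compute and a shell command to move; the robot and the scene stay as the last step left them, time stands still between calls to the robot, and variables do not carry over. Pictures are saved under pics/ and viewed, at most 10 in all, crops included, and the job is handed in when it is done.

```bash
mkdir -p pics
python3 - <<'E'
from rig import manip
import cv2,numpy as np
s=manip.sense(); print(s['t'],s['eef_pos'],s['tool_rot'],s['contact_force'])
for n in ['top','scene']:
    c=manip.capture(n); cv2.imwrite(f'pics/{n}.png',c['img'][:,:,::-1]); np.savez(f'pics/{n}.npz',**c)
    print(c['intrinsics'],c['R'],c['t'])
E
```

```text
0.0 [0.21497196 0.53274257 0.24908204] [[-9.27246777e-01  3.74449470e-01 -1.00391664e-03]
 [ 3.74450613e-01  9.27245735e-01 -1.44424413e-03]
 [ 3.90080978e-04 -1.71508791e-03 -9.99998453e-01]] [ 0.93297216 -0.15877924 -0.06858576]
[[420.12275704   0.         312.1780167 ]
 [  0.         420.12275704 203.67486545]
 [  0.           0.           1.        ]] [[ 0.00427744 -0.99965526  0.02590508]
 [-0.99430925 -0.00700926 -0.10630139]
 [ 0.10644632 -0.02530297 -0.99399645]] [0.02328787 0.56270448 0.87718662]
[[389.28968925   0.         321.94461486]
 [  0.         389.28968925 191.67455413]
 [  0.           0.           1.        ]] [[ 0.88448097  0.46598667  0.02344846]
 [ 0.27828569 -0.48653635 -0.82815425]
 [-0.37450031  0.73901205 -0.56000956]] [-0.5513093  -0.07648747  1.02114259]
```

View pics/top.png

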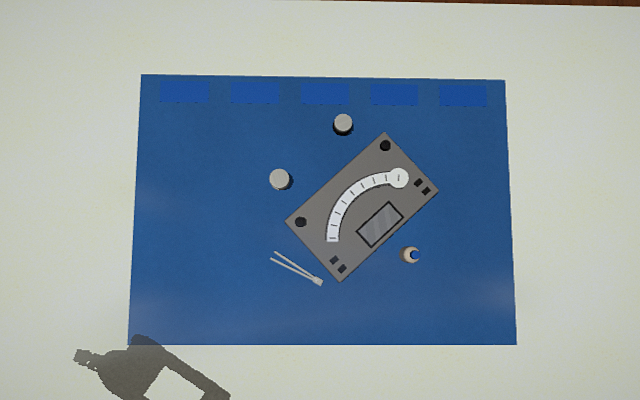

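The top view shows the panel with its round pad at about (399,178) and its square end at about (332,240). The knobs are at (385,146) and (301,222), and the bystanders stand clear of the strip. I'll enlarge this area and fit the pose.

```bash
cat > h.py <<'E'
import cv2,numpy as np
from scipy.optimize import least_squares
a=np.deg2rad(np.arange(9)*27/130*180/np.pi-np.rad2deg(4*27/130))
MARKS=np.c_[-.095+.130*np.cos(a),.130*np.sin(a),np.full(9,.040)]
CORN=np.array([[x,y,.028] for x,y in [(.09,-.15),(.09,.15),(-.09,.15),(-.09,-.15)]])
def world(p,L):
    c,s=np.cos(p[2]),np.sin(p[2]); L=np.atleast_2d(L)
    return np.c_[p[0]+c*L[:,0]-s*L[:,1],p[1]+s*L[:,0]+c*L[:,1],L[:,2]]
def proj(c,X):
    u=(X@c['R'].T+c['t'])@c['intrinsics'].T; return u[:,:2]/u[:,2:]
E
python3 - <<'E'
from h import *
c=dict(np.load('pics/top.npz'))
# rough pixel: corners +x-y,+x+y,-x+y,-x-y ; pad
px=np.array([(385,132),(286,221),(339,282),(438,191),(399,178)],float)
L=np.r_[CORN,MARKS[:1]]
r=least_squares(lambda p:(proj(c,world(p,L))-px).ravel(),[.5,0,.8])
print(r.x,np.round(r.fun.reshape(-1,2),1)); np.save('pose.npy',r.x)
print(np.round(world(r.x,MARKS),4))
im=cv2.resize(c['img'][125:290,265:445,::-1],None,fx=3.4,fy=3.4,interpolation=cv2.INTER_CUBIC)
for u in np.r_[proj(c,world(r.x,MARKS)),proj(c,world(r.x,CORN))]:
    cv2.circle(im,tuple(int(v) for v in np.round((u+.5-[265,125])*3.4)),2,(0,0,255),-1)
cv2.imwrite('pics/crop.png',im)
# scene crop w/ overlay
c=dict(np.load('pics/scene.npz')); im=c['img'][:,:,::-1].copy()
for u in np.r_[proj(c,world(r.x,MARKS)),proj(c,world(r.x,CORN))]: cv2.circle(im,tuple(int(v) for v in np.round(u)),1,(0,0,255),-1)
cv2.imwrite('pics/scene_o.png',im)
E
```

```text
[ 0.55944257 -0.08324787  0.73368812] [[ 0.1 -1.5]
 [-2.7 -0.5]
 [ 0.4  1.8]
 [ 2.8 -0.2]
 [-0.5  0.1]]
[[ 0.6183 -0.1595  0.04  ]
 [ 0.6181 -0.1325  0.04  ]
 [ 0.6124 -0.1062  0.04  ]
 [ 0.6013 -0.0816  0.04  ]
 [ 0.5854 -0.0598  0.04  ]
 [ 0.5654 -0.0418  0.04  ]
 [ 0.5421 -0.0283  0.04  ]
 [ 0.5165 -0.0198  0.04  ]
 [ 0.4897 -0.0169  0.04  ]]
```

View pics/crop.png

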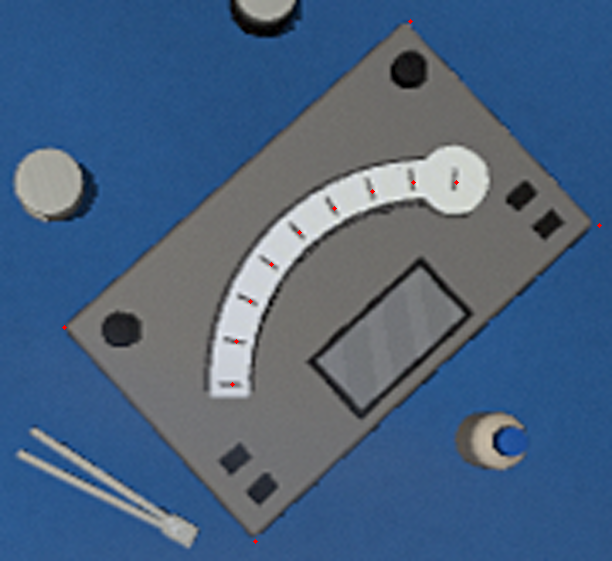

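View pics/scene_o.png

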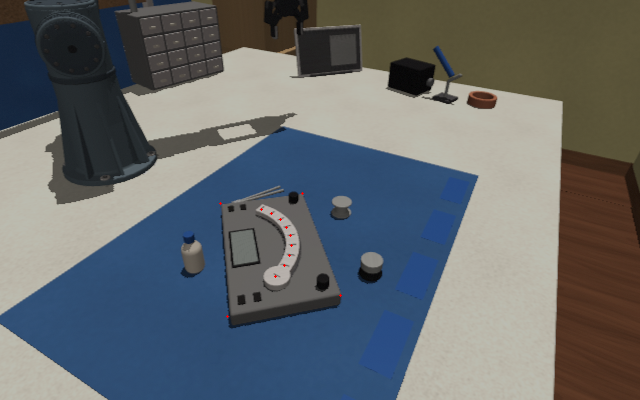

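The fitted points sit on the marks in both views, so the pose is good. I'll refine it on the marks and work out the approach in tool axes.

Run:
```python
from h import *
c=dict(np.load('pics/top.npz'))
z=np.array([(455,179),(412,180),(371,189),(333,206),(298,230),(268,262),(246,300),(234,341),(231,384)],float)
px=z/3.4+[265,125]-.5
r=least_squares(lambda p:(proj(c,world(p,MARKS))-px).ravel(),[.56,-.08,.73])
print(r.x,np.abs(r.fun).max()); np.save('pose.npy',r.x)
W=world(r.x,MARKS); print(np.round(W,4))
th=np.deg2rad(158.01); R=np.array([[np.cos(th),np.sin(th),0],[np.sin(th),-np.cos(th),0],[0,0,-1]])
print(R)
tgt=W.copy(); tgt[:,2]=.25
print(np.round((tgt-[.215,.533,.25])@R*1000,1))
```

```text
[ 0.56047106 -0.08229483  0.7376958 ] 0.6498321184657243
[[ 0.6196 -0.1583  0.04  ]
 [ 0.6193 -0.1313  0.04  ]
 [ 0.6135 -0.105   0.04  ]
 [ 0.6023 -0.0805  0.04  ]
 [ 0.5864 -0.0588  0.04  ]
 [ 0.5663 -0.0408  0.04  ]
 [ 0.5429 -0.0274  0.04  ]
 [ 0.5173 -0.019   0.04  ]
 [ 0.4905 -0.0162  0.04  ]]
[[-0.92724922  0.37444476  0.        ]
 [ 0.37444476  0.92724922  0.        ]
 [ 0.          0.         -1.        ]]
[[-634.  -489.5    0. ]
 [-623.7 -464.6    0. ]
 [-608.4 -442.4    0. ]
 [-588.9 -423.8    0. ]
 [-565.9 -409.6    0. ]
 [-540.6 -400.5    0. ]
 [-513.9 -396.8    0. ]
 [-487.  -398.7    0. ]
 [-461.1 -406.1    0. ]]
```

```bash
python3 -m pendant '[-16,-12,0,0,0,0, -48,-37,0,0,0,0, -80,-62,0,0,0,0, -115,-89,0,0,0,0, -150,-116,0,0,0,0, -185,-143,0,0,0,0, -220,-170,0,0,0,0, -255,-197,0,0,0,0, -290,-224,0,0,0,0, -325,-251,0,0,0,0]' 0 20 && python3 -m pendant '[-35,-27,0,0,0,0, -70,-54,0,0,0,0, -105,-81,0,0,0,0, -140,-108,15,0,0,0, -175,-135,40,0,0,0, -210,-162,65,0,0,0, -245,-189,90,0,0,0, -280,-216,115,0,0,0, -300,-232,125,0,0,0, -309,-239,130,0,0,0]'; python3 -m pendant '[0,0,0,0,0,0, 0,0,0,0,0,0, 0,0,0,0,0,0, 0,0,0,0,0,0, 0,0,0,0,0,0, 0,0,0,0,0,0, 0,0,0,0,0,0, 0,0,0,0,0,0, 0,0,0,0,0,0, 0,0,0,0,0,0]'
python3 - <<'E'
from h import *
from rig import manip
s=manip.sense(); print(s['t'],s['eef_pos'],s['tool_rot'],s['contact_force'],s['opening'])
W=world(np.load('pose.npy'),MARKS); print(W[0])
for n in ['wrist','top']:
    c=manip.capture(n); im=c['img'][:,:,::-1].copy()
    for u in proj(c,W): cv2.circle(im,tuple(int(v) for v in np.round(u)),2,(0,0,255),-1)
    cv2.imwrite(f'pics/{n}2.png',im)
E
```

```text
t: 1.1
eef_pos: [0.423, 0.1771, 0.2499]
tool_rot: [[-0.927, 0.374, -0.0], [0.374, 0.927, 0.0], [0.0, 0.0, -1.0]]
contact_force: [0.3, 0.5, -0.2]
opening: -0.0
grasp_force: 0.0
t: 2.1
eef_pos: [0.6193, -0.1608, 0.1175]
tool_rot: [[-0.926, 0.377, -0.003], [0.377, 0.926, 0.001], [0.003, -0.0, -1.0]]
contact_force: [0.3, -0.1, 0.6]
opening: 0.0
grasp_force: 0.0
t: 3.1
eef_pos: [0.6197, -0.1586, 0.1199]
tool_rot: [[-0.927, 0.375, -0.0], [0.375, 0.927, 0.0], [0.0, -0.0, -1.0]]
contact_force: [0.3, 0.2, 0.4]
opening: -0.0003
grasp_force: 0.0
3.1 [ 0.61966198 -0.1586143   0.11993262] [[-9.27203378e-01  3.74558252e-01 -1.06719292e-04]
 [ 3.74558250e-01  9.27203384e-01  3.71577488e-05]
 [ 1.12868230e-04 -5.51980089e-06 -9.99999994e-01]] [0.31006368 0.22086609 0.43381857] -0.000331187612281236
[ 0.61960646 -0.15827244  0.04      ]
```

View pics/wrist2.png

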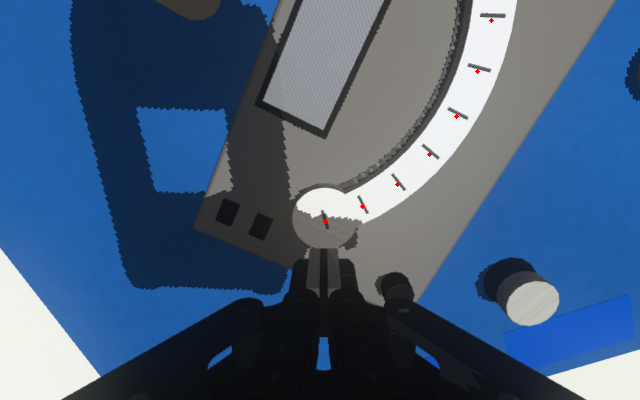

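The wrist view shows mark 1 at (325,219), and the fitted dots lie within about 5 px (3 mm) of the other marks. I'll descend on mark 1.

```bash
python3 -m pendant '[0,0,8,0,0,0, 0,0,20,0,0,0, 0,0,32,0,0,0, 0,0,42,0,0,0, 0,0,49,0,0,0, 0,0,53,0,0,0, 0,0,56,0,0,0, 0,0,57,0,0,0, 0,0,57,0,0,0, 0,0,57,0,0,0]' && python3 -m pendant '[0,0,1,0,0,0, 0,0,2,0,0,0, 0,0,3,0,0,0, 0,0,4,0,0,0, 0,0,5,0,0,0, 0,0,6,0,0,0, 0,0,6,0,0,0, 0,0,6,0,0,0, 0,0,6,0,0,0, 0,0,6,0,0,0]'
```

```text
t: 4.2
eef_pos: [0.62, -0.1587, 0.0635]
tool_rot: [[-0.927, 0.374, 0.001], [0.374, 0.927, -0.0], [-0.001, -0.0, -1.0]]
contact_force: [-0.5, -0.1, -0.6]
opening: 0.0002
grasp_force: 0.0
t: 5.2
eef_pos: [0.6197, -0.1585, 0.0571]
tool_rot: [[-0.927, 0.374, 0.0], [0.374, 0.927, -0.0], [-0.0, -0.0, -1.0]]
contact_force: [-0.9, -0.5, 1.2]
opening: -0.0002
grasp_force: 0.8
```

```bash
python3 -m pendant '[0,0,1,0,0,0, 0,0,2,0,0,0, 0,0,2.5,0,0,0, 0,0,2.5,0,0,0, 0,0,2.5,0,0,0, 0,0,2.5,0,0,0, 0,0,2.5,0,0,0, 0,0,2.5,0,0,0, 0,0,2.5,0,0,0, 0,0,2.5,0,0,0]'
python3 - <<'E'
from h import *
from rig import manip
F=[];P=[]
for i in range(12):
    c=manip.capture('wrist'); s=manip.sense(); F.append(s['contact_force']);P.append(s['eef_pos'])
print(s['t'],np.mean(F,0),np.std(F,0),np.mean(P,0))
W=world(np.load('pose.npy'),MARKS); im=c['img'][:,:,::-1].copy()
W[:,2]-=.004
for u in proj(c,W): cv2.circle(im,tuple(int(v) for v in np.round(u)),2,(0,0,255),-1)
cv2.imwrite(f'pics/wrist3.png',im)
E
```

```text
t: 6.2
eef_pos: [0.6198, -0.1586, 0.0545]
tool_rot: [[-0.927, 0.374, 0.0], [0.374, 0.927, -0.0], [-0.0, -0.0, -1.0]]
contact_force: [-0.3, 0.5, 2.9]
opening: 0.0
grasp_force: 1.4
6.8 [-0.1778736   0.18503335  2.8744176 ] [0.49669213 0.44407868 0.47323812] [ 0.61975134 -0.15858921  0.05452182]
```

View pics/wrist3.png

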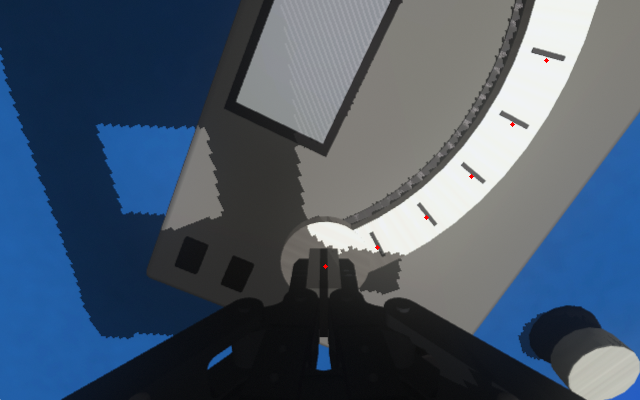

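The tips rest on the pad with force 2.9 N, a dip of about 4 mm, and the marks lie where predicted to within about 2 mm. Now the stroke, two marks per call.

Run:
```python
from h import *
a=(np.arange(41)/5-4)*27/130
W=world(np.load('pose.npy'),np.c_[-.095+.13*np.cos(a),.13*np.sin(a),0*a])
th=np.deg2rad(158.01); R=np.array([[np.cos(th),np.sin(th),0],[np.sin(th),-np.cos(th),0],[0,0,-1]])
T=W@R*1000
for k in range(0,40,10): print(np.round(T[k+1:k+11,:2]-T[k,:2],0).astype(int).tolist())
```

```text
[[2, 5], [4, 10], [6, 15], [8, 20], [10, 25], [13, 30], [16, 34], [19, 39], [22, 43], [26, 47]]
[[4, 4], [7, 8], [11, 12], [15, 15], [20, 19], [24, 22], [28, 25], [33, 28], [38, 30], [42, 33]]
[[5, 2], [10, 4], [15, 6], [20, 8], [25, 9], [31, 10], [36, 11], [41, 12], [47, 13], [52, 13]]
[[5, 0], [11, 0], [16, 0], [22, -1], [27, -2], [32, -3], [37, -4], [43, -6], [48, -7], [53, -9]]
```

```bash
python3 -m pendant '[2,5,0,0,0,0, 4,10,0,0,0,0, 6,15,0,0,0,0, 8,20,0,0,0,0, 10,25,0,0,0,0, 13,30,0,0,0,0, 16,34,0,0,0,0, 19,39,0,0,0,0, 22,43,0,0,0,0, 26,47,0,0,0,0]'
```

```text
t: 7.8
eef_pos: [0.6132, -0.1049, 0.0546]
tool_rot: [[-0.927, 0.374, 0.0], [0.374, 0.927, -0.0], [-0.0, 0.0, -1.0]]
contact_force: [1.0, -1.1, 2.8]
opening: 0.0003
grasp_force: 1.3
```

The tool is at mark 3 with 2.8 N.

```bash
python3 -m pendant '[4,4,0,0,0,0, 7,8,0,0,0,0, 11,12,0,0,0,0, 15,15,0,0,0,0, 20,19,0,0,0,0, 24,22,0,0,0,0, 28,25,0,0,0,0, 33,28,0,0,0,0, 38,30,0,0,0,0, 42,33,0,0,0,0]'
python3 - <<'E'
from h import *
from rig import manip
c=manip.capture('wrist'); W=world(np.load('pose.npy'),MARKS); im=c['img'][:,:,::-1].copy(); W[:,2]-=.004
for u in proj(c,W): cv2.circle(im,tuple(int(v) for v in np.round(u)),2,(0,0,255),-1)
cv2.imwrite('pics/wrist4.png',im)
E
```

```text
t: 8.8
eef_pos: [0.5861, -0.0586, 0.0544]
tool_rot: [[-0.927, 0.374, -0.0], [0.374, 0.927, 0.0], [0.0, -0.0, -1.0]]
contact_force: [1.3, -1.6, 2.9]
opening: -0.0
grasp_force: 1.4
```

View pics/wrist4.png

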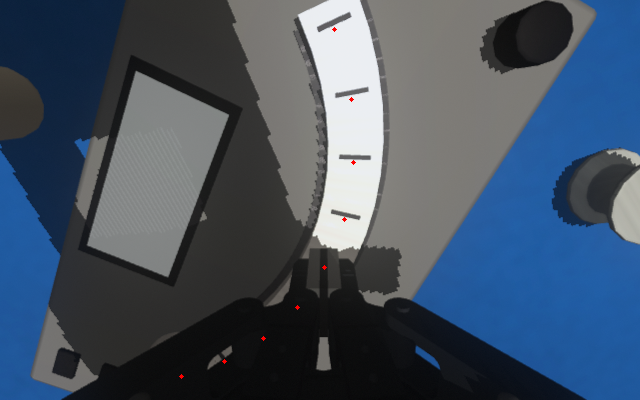

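The marks ahead, at (345,215) to (334,22), still match the fit to about 3 mm, and the panel has not shifted. I'll carry on.

```bash
python3 -m pendant '[5,2,0,0,0,0, 10,4,0,0,0,0, 15,6,0,0,0,0, 20,8,0,0,0,0, 25,9,0,0,0,0, 31,10,0,0,0,0, 36,11,0,0,0,0, 41,12,0,0,0,0, 47,13,0,0,0,0, 52,13,0,0,0,0]'
```

```text
t: 9.85
eef_pos: [0.5428, -0.0271, 0.0545]
tool_rot: [[-0.927, 0.374, -0.0], [0.374, 0.927, 0.0], [0.0, 0.0, -1.0]]
contact_force: [1.7, -0.1, 2.3]
opening: -0.0003
grasp_force: 1.3
```

```bash
python3 -m pendant '[5,0,0,0,0,0, 11,0,0,0,0,0, 16,0,0,0,0,0, 22,-1,0,0,0,0, 27,-2,0,0,0,0, 32,-3,0,0,0,0, 37,-4,0,0,0,0, 43,-6,0,0,0,0, 48,-7,0,0,0,0, 55,-9,0,0,0,0]' && python3 -m pendant '[0,0,0,0,0,0, 0,0,0,0,0,0, 0,0,0,0,0,0, 0,0,0,0,0,0, 0,0,0,0,0,0, 0,0,0,0,0,0, 0,0,0,0,0,0, 0,0,0,0,0,0, 0,0,0,0,0,0, 0,0,0,0,0,0]'
python3 - <<'E'
from h import *
from rig import manip
c=manip.capture('wrist'); W=world(np.load('pose.npy'),MARKS); im=c['img'][:,:,::-1].copy(); W[:,2]-=.004
for u in proj(c,W): cv2.circle(im,tuple(int(v) for v in np.round(u)),2,(0,0,255),-1)
cv2.imwrite('pics/wrist5.png',im)
E
```

```text
t: 10.85
eef_pos: [0.4886, -0.0151, 0.0546]
tool_rot: [[-0.927, 0.375, 0.0], [0.375, 0.927, -0.0], [-0.0, 0.0, -1.0]]
contact_force: [1.8, -0.5, 2.6]
opening: 0.0
grasp_force: 1.3
t: 11.85
eef_pos: [0.4888, -0.0151, 0.0545]
tool_rot: [[-0.927, 0.374, -0.0], [0.374, 0.927, 0.0], [0.0, 0.0, -1.0]]
contact_force: [-1.1, 0.1, 3.6]
opening: 0.0002
grasp_force: 1.3
```

View pics/wrist5.png

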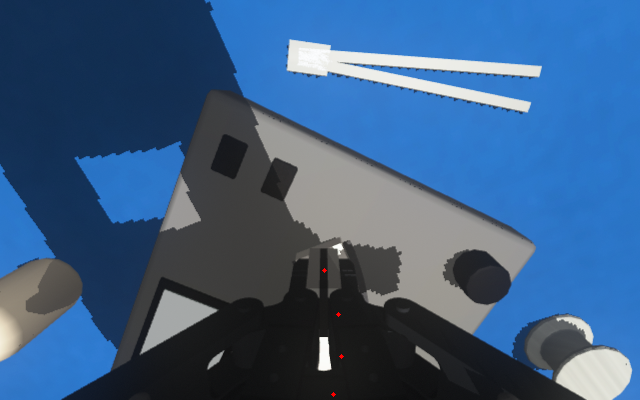

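The fingertips are still pressing at the square-cut end, whose edge shows near (335,243), about 8 mm beyond the tool as expected. Now I'll lift clear.

```bash
python3 -m pendant '[0,0,-4,0,0,0, 0,0,-12,0,0,0, 0,0,-25,0,0,0, 0,0,-45,0,0,0, 0,0,-65,0,0,0, 0,0,-85,0,0,0, 0,0,-105,0,0,0, 0,0,-120,0,0,0, 0,0,-125,0,0,0, 0,0,-125,0,0,0]'
python3 - <<'E'
from h import *
from rig import manip
c=manip.capture('wrist'); W=world(np.load('pose.npy'),MARKS); im=c['img'][:,:,::-1].copy()
for u in proj(c,W): cv2.circle(im,tuple(int(v) for v in np.round(u)),2,(0,0,255),-1)
cv2.imwrite('pics/wrist6.png',im)
E
```

```text
t: 12.9
eef_pos: [0.4896, -0.0153, 0.1808]
tool_rot: [[-0.927, 0.374, 0.003], [0.374, 0.927, -0.001], [-0.003, 0.0, -1.0]]
contact_force: [0.6, 0.2, 0.3]
opening: 0.0001
grasp_force: 0.0
```

View pics/wrist6.png

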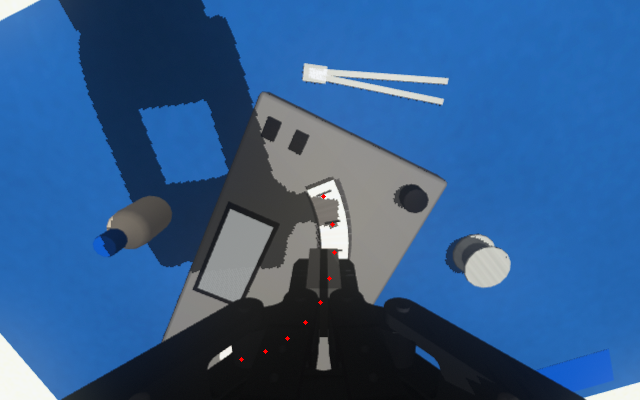

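The tool is clear of the strip. Mark 9 at (322,194) is where it was fitted, so the panel has not moved, and the bystanders stand undisturbed.

```bash
python3 -c "
from rig import manip
print(manip.finish_job())"
```

```text
the job is handed in; nothing more can be done
None
```

I stroked the strip from the round pad past all nine marks to the square-cut end at about 3 N (roughly 4 mm of dip) without lifting off, then lifted clear there. The last picture shows the controller and the bystanders in view still in place. The job is handed in, but no verdict was returned.

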